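# Shut off the column's cooling water with the loose tee key

## Task

Shut off the cooling water at the valve station: fit the red tee key on the valve's square spindle with its bar in line with the white stripe, pushed fully home on the collar, then turn it clockwise to the stop. Leave the key sitting fully home on the shut valve, and leave the blue key and the things standing around where they are.

Things in the scene. Friction and masses are not known exactly. Their poses are not given: they have to be found in the camera images.
- red_key: Tee key to use, standing on its steel socket, 68 mm high, 0.28 kg (+-25 %). Origin: centre of the socket's underside, z up, x along the bar. Socket 32 mm square, 30 mm high, sides parallel to x and y; from below a square bore, 19.6 mm wide, 24 mm deep, parallel to it. Round shank, 16 mm thick, z 30 to 48 mm; red bar above it (see red_key_bar). Half a turn about z works the same.
- red_key_bar (a point): Centre of the red key's bar, on the key's axis, 58 mm above the socket's underside. The bar is 120 mm long along x, 16 mm wide along y and 20 mm high, red with a bare steel middle.
- blue_key: A second tee key of the same shape and size with a blue bar, for another line: its bore is 14.6 mm square and does not go on this spindle. Stands on the bench; leave it alone. Origin and axes as for the red key.
- valve_station: Fixed station: blue base plate 120 (x) by 440 (y) by 10 mm carrying a 34 mm steel pipe along y at 120 mm height, a flanged grey ball valve in its middle, a riser at y = 200 mm, a post at y = -100 mm, a gauge 62 mm across at y = -152 mm, top at 225 mm. Origin: underside centre of the plate, below the valve; x away from the robot. The spindle leans 30 degrees from vertical to -x, the robot's side.
- spindle_seat (a point): Centre of the upper face of the black collar (68 mm across) on the spindle, where the socket rests; turns with it. z outwards along the spindle, x along the white stripe painted across the collar and over its rim. The brass square, 18 mm wide, sides parallel to x and y, stands 20 mm above it, its last 6 mm tapering to 12 mm. A key fully home has its origin here and its z along this z.
- spindle (a joint): Spindle angle, rad: 0 = open, stripe along the pipe; 1.571 = shut, stripe across it, at a hard stop. It grows clockwise, looking down onto the spindle's end (about minus z of spindle_seat). Part open (0.25 to 1.0) at the start; friction 0.25 N m, stays where left. A key on the square has about 0.09 rad of play each way.
- spanner: A steel spanner 190 mm long and 8 mm thick lying on the bench; bystander. Origin: under its middle.
- beaker: A glass beaker, 80 mm across and 110 mm high; bystander. Origin: centre of its foot.
- wash_bottle: A white wash bottle with a blue cap and bent spout, 62 mm across and 195 mm high; bystander. Origin: centre of its foot.
- amber_bottle: An amber glass bottle, 64 mm across and 150 mm high; bystander. Origin: centre of its foot.
- hose_union: A brass hose union, 42 mm across and 63 mm high, standing on the bench; bystander. Origin: centre of its foot.
Mind the look-alikes: they are no part of the job. Leave any green look-alike of the red_key alone.

How it is judged:
By the outcome, as a careful person would: the job done as asked, in the order asked, and still so for the second after the job is handed in, with the robot touching nothing.
It also fails if it takes over 46 s, if anything falls off the work surface, if the arm or the gripper's body presses on something with over 40 N, if the wrist force passes 120 N, or if a joint passes its speed limit or range.

## Robot

A 6-joint arm with a two-finger parallel gripper is mounted at the origin on the work surface. World frame = base frame: x ahead of the robot, y to its left, z up, the work surface at z = 0. Lengths are in m, angles in rad, forces in N, time in s.
With the tool pointing down it reaches from about 0.325 to 0.9 m from the base axis. Payload 3.5 kg.
Tool frame: the origin (TCP) lies between the finger pads; the fingertips stand 22 mm ahead of it and the grasp point (between the pads) lies 3 mm ahead of it; z points along the fingers, y is the line along which they close (so a half turn about z gives the same grasp; the last joint's range is limited). The gripper opens to 85 mm and grips with 20 to 120 N. Pads are 22 mm wide; open, the fingers measure 114 mm over their backs; the gripper's body (76 mm by 85 mm) begins 54 mm behind the grasp point. The pads swing forward as they close: fully open they stand 13 mm farther back than shut.
Start: joints at [1.03, 0.276, -0.026, 1.268, 0, 1.467], TCP at [0.265, 0.566, 0.253] pointing down, gripper open.
Joint ranges: [-3.12, 3.12], [-0.85, 1.88], [-1.08, 1.24], [-1.95, 2.15], [-1.57, 1.53], [-3.14, 3.14]. Speed limits (rad/s): [2.57, 2.57, 3.14, 3.14, 3.14, 3.14].

## Interface

Orientations are given as [roll, pitch, yaw] about the fixed x, y, z axes, in that order (R = Rz(yaw) Ry(pitch) Rx(roll)).
In Python, from cell import manip gives the robot as it stands. The module is installed in compiled form; this text tells all that it offers.
- The arm moves only by the tool drive_tool, never from a script. Its argument "deltas" is a list of rows, each a list of 3 entries, a list of its own where there are three numbers: the shift along the world's x, y, z in units of 0.08 m (1.0 is 0.08 m), then the turn, a rotation vector about the world's x, y, z in units of 180 degrees (1.0 is 180 degrees), then the closure, from 0 (fully open) to 1 (shut). A call has 1 to 20 rows; each row shifts and turns the commanded pose from where the row before left it; what a row does not reach is not made up. A row lasts 1/10 s, in which the tool goes at most 50 mm and 8.59 degrees, less where a joint would pass 70% of its speed; a pose out of reach is approached as far as the arm can. A call with a number of a shift or a turn outside -1 to 1 is refused whole. A call with a gripper value outside its range is refused whole. The fingers move at their own pace and stop on an object; the grip force is fixed at half the most. Time passes only in rows, so rows that do not move let the fingers close. It gives the time, the measured TCP pose, the force, the opening and the grip force at its end, in the units of the state.
- manip.sense(): the state, without advancing time (a new reading comes with each control period).
- manip.grab_frame(name): name is "scene" or "top" or "wrist"; returns a dict with "img" (480x640x3 uint8, red, green, blue), "range_z" (480x640 float32, m along the optical axis (not along the pixel's ray), 0 where there is no reading), "fx", "fy", "cx", "cy" (pixels), "dist_coeffs" ([k1, k2, p1, p2, k3] as OpenCV has them; the pictures are not rectified), "extrinsics" (4x4, takes a point from world to camera coordinates); the wrist camera has in their place "T_tool_cam" (4x4, takes a point from camera to tool coordinates, whose origin is the TCP and whose axes are the flange's). Camera axes: x right, y down, z forward; pixel columns grow to the right and rows downward; lengths in m; the calibration is good to about 2 mm. A picture is of the moment at which its call begins: read the wrist's pose just before it.
- manip.finish_job(): hands the job in; it is judged then, once.
The state is a dict: "clock": time; "joint_pos": joint angles; "dq": joint speeds; "joint_torque": joint torques, N m; "position": TCP position; "eef_rot": TCP orientation; "ft_force": force on the tool from outside, world axes, zero at the start; "moment": the same for the moment, N m; "gripper_width": finger opening in m; "finger_force": force on a finger pad.
Only numpy, scipy, OpenCV 4.12 (cv2) and the standard library are available. Lean on these libraries where they do the work, as an engineer would, in place of code of your own. Each camera call takes 0.05 s, during which the arm holds its last target. There are 200 camera calls.

## Working session

There is one attempt and no reset: what is moved stays moved. The work goes in short steps, Python scripts to look and compute and a tool call to move; the robot and the scene stay as the last step left them, time stands still between calls to the robot, and variables do not carry over. Pictures are saved under pics/ and viewed, at most 10 in all, crops included, and the job is handed in when it is done.

Besides the shell and the picture viewer there is one more tool, called after "Call:" by a JSON object that holds its "name" and its "arguments", one argument or row to a line. drive_tool: Moves the arm, as the interface text tells. Shifts and turns lie within -1 to 1; 1 stands for 0.08 m of shift or 180 degrees of turn. Its arguments: {"type":"object","properties":{"deltas":{"type":"array","items":{"type":"array"}}},"required":["deltas"]}

```bash
mkdir -p pics; cat > h.py <<'E'
import numpy as np, cv2, pickle
from scipy.spatial.transform import Rotation as R
def grab(n):
    from cell import manip
    s=manip.sense(); f=manip.grab_frame(n)
    if n=='wrist':
        T=np.eye(4); T[:3,:3]=R.from_euler('xyz',s['eef_rot']).as_matrix(); T[:3,3]=s['position']
        f['W']=T@np.array(f['T_tool_cam'])
    else: f['W']=np.linalg.inv(np.array(f['extrinsics']))
    f['K']=np.array([[f['fx'],0,f['cx']],[0,f['fy'],f['cy']],[0,0,1.]])
    pickle.dump(f,open(n+'.pkl','wb')); return f
def load(n): return pickle.load(open(n+'.pkl','rb'))
def rays(f,uv):
    p=cv2.undistortPoints(np.array(uv,float).reshape(-1,1,2),f['K'],np.array(f['dist_coeffs'],float)).reshape(-1,2)
    return np.c_[p,np.ones(len(p))]
def pts(f,uv):  # depth points
    uv=np.array(uv).reshape(-1,2); z=f['range_z'][uv[:,1].astype(int),uv[:,0].astype(int)]
    c=rays(f,uv)*z[:,None]; return (c@f['W'][:3,:3].T+f['W'][:3,3])
def plane(f,uv,h):
    d=rays(f,uv)@f['W'][:3,:3].T; o=f['W'][:3,3]; return o+d*((h-o[2])/d[:,2])[:,None]
def cloud(f):
    v,u=np.mgrid[:480,:640]; return pts(f,np.c_[u.ravel(),v.ravel()]).reshape(480,640,3)
def proj(f,P):
    E=np.linalg.inv(f['W']); return cv2.projectPoints(np.array(P,float).reshape(-1,3),cv2.Rodrigues(E[:3,:3])[0],E[:3,3],f['K'],np.array(f['dist_coeffs'],float))[0].reshape(-1,2)
def save(f,n,box=None,k=1):
    i=f['img'][...,::-1]
    if box: i=i[box[1]:box[3],box[0]:box[2]]
    cv2.imwrite('pics/'+n+'.png',cv2.resize(i,None,fx=k,fy=k,interpolation=cv2.INTER_CUBIC))
E
python3 - <<'E'
from h import *
for n in ['scene','top','wrist']:
    f=grab(n); save(f,n+'0'); print(n,f['W'].round(3).tolist(),f['fx'])
E
```

```text
scene [[0.817, 0.492, -0.299, 0.805], [0.576, -0.704, 0.415, -0.4], [-0.006, -0.512, -0.859, 0.954], [0.0, 0.0, 0.0, 1.0]] 500.5894060452032
top [[-0.112, -0.972, 0.208, 0.241], [-0.994, 0.111, -0.017, 0.021], [-0.007, -0.208, -0.978, 1.287], [0.0, 0.0, 0.0, 1.0]] 469.94225305652134
wrist [[0.424, 0.87, 0.251, 0.201], [0.906, -0.407, -0.12, 0.596], [-0.003, 0.278, -0.96, 0.372], [0.0, 0.0, 0.0, 1.0]] 410.22432374085685
```

View pics/scene0.png

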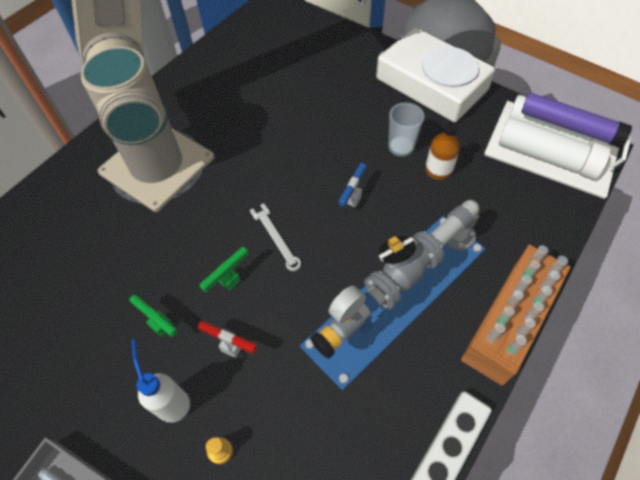

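View pics/top0.png

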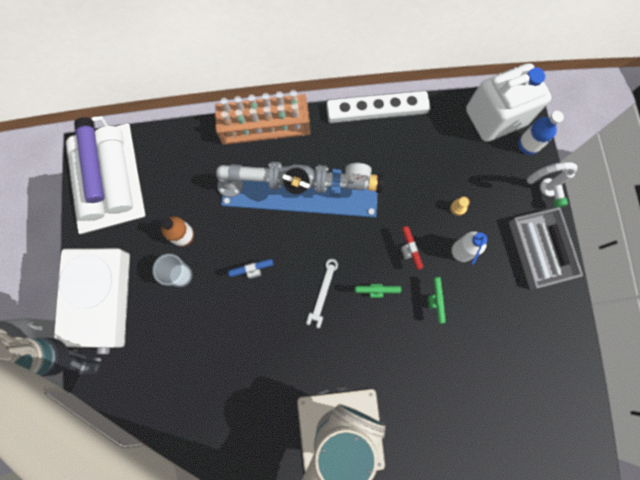

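Candidates: red-barred key scene (227,338) / top (412,248). Look-alikes are the green keys at scene (223,270) and (153,314), and the blue key at (352,185). The red one matches the description. The collar with its white stripe is at scene (397,249) / top (297,181). Next I measure both and check each in one close crop.

```bash
python3 - <<'E'
from h import *
ims=[]
for n,box in [('scene',(190,310,270,370)),('scene',(360,220,440,280))]:
    f=load(n); i=f['img'][box[1]:box[3],box[0]:box[2],::-1]; ims.append(cv2.resize(i,None,fx=5,fy=5,interpolation=cv2.INTER_CUBIC))
f=load('top'); 
for box in [(380,220,460,280),(257,150,337,210)]:
    i=f['img'][box[1]:box[3],box[0]:box[2],::-1]; ims.append(cv2.resize(i,None,fx=5,fy=5,interpolation=cv2.INTER_CUBIC))
cv2.imwrite('pics/c1.png',np.vstack([np.hstack(ims[:2]),np.hstack(ims[2:])]))
for n in ['scene','top']:
    f=load(n); h=cv2.cvtColor(f['img'],cv2.COLOR_RGB2HSV)
    m=((h[...,0]<6)|(h[...,0]>174))&(h[...,1]>180)&(h[...,2]>90); m=m.astype(np.uint8)
    nn,l,st,c=cv2.connectedComponentsWithStats(m)
    big=[i for i in range(1,nn) if st[i,4]>25]; print(n,[(st[i].tolist()) for i in big])
    sel=np.isin(l,big); v,u=np.nonzero(sel)
    P=pts(f,np.c_[u,v]); P=P[(abs(P[:,2]-.068)<.01)]
    print(len(P),P.mean(0),np.median(P[:,2]))
    r=cv2.minAreaRect((P[:,:2]*1000).astype(np.float32)); print(r)
    # plate
    b=(abs(h[...,0].astype(int)-107)<10)&(h[...,1]>120)&(h[...,2]>70); C=cloud(f); b&=abs(C[...,2]-.01)<.008
    b=b.astype(np.uint8); nn,l,st,c=cv2.connectedComponentsWithStats(b); 
    Q=C[l>0]; Q=Q[(Q[:,0]>.4)]; print('plate',len(Q),cv2.minAreaRect((Q[:,:2]*1000).astype(np.float32)))
E
```

```text
scene [[198, 321, 22, 16, 185], [233, 336, 23, 17, 207]]
375 [ 0.46241112 -0.24656637  0.06597795] 0.06607795062148925
((459.67218017578125, -246.26101684570312), (117.9803237915039, 16.79689598083496), 11.400169372558594)
plate 5308 ((561.5615234375, 49.78880310058594), (444.52728271484375, 360.50030517578125), 82.43724822998047)
top []Traceback (most recent call last):
  File "<stdin>", line 15, in <module>
  File "h.py", line 18, in pts
    c=rays(f,uv)*z[:,None]; return (c@f['W'][:3,:3].T+f['W'][:3,3])
      ~~~~^^^^^^
  File "h.py", line 14, in rays
    p=cv2.undistortPoints(np.array(uv,float).reshape(-1,1,2),f['K'],np.array(f['dist_coeffs'],float)).reshape(-1,2)
      ~~~~~~~~~~~~~~~~~~~^^^^^^^^^^^^^^^^^^^^^^^^^^^^^^^^^^^^^^^^^^^^^^^^^^^^^^^^^^^^^^^^^^^^^^^^^^^^
cv2.error: OpenCV(4.12.0) /io/opencv/modules/calib3d/src/undistort.dispatch.cpp:347: error: (-215:Assertion failed) CV_IS_MAT(_src) && CV_IS_MAT(_dst) && (_src->rows == 1 || _src->cols == 1) && (_dst->rows == 1 || _dst->cols == 1) && _src->cols + _src->rows - 1 == _dst->rows + _dst->cols - 1 && (CV_MAT_TYPE(_src->type) == CV_32FC2 || CV_MAT_TYPE(_src->type) == CV_64FC2) && (CV_MAT_TYPE(_dst->type) == CV_32FC2 || CV_MAT_TYPE(_dst->type) == CV_64FC2) in function 'cvUndistortPointsInternal'
```

View pics/c1.png

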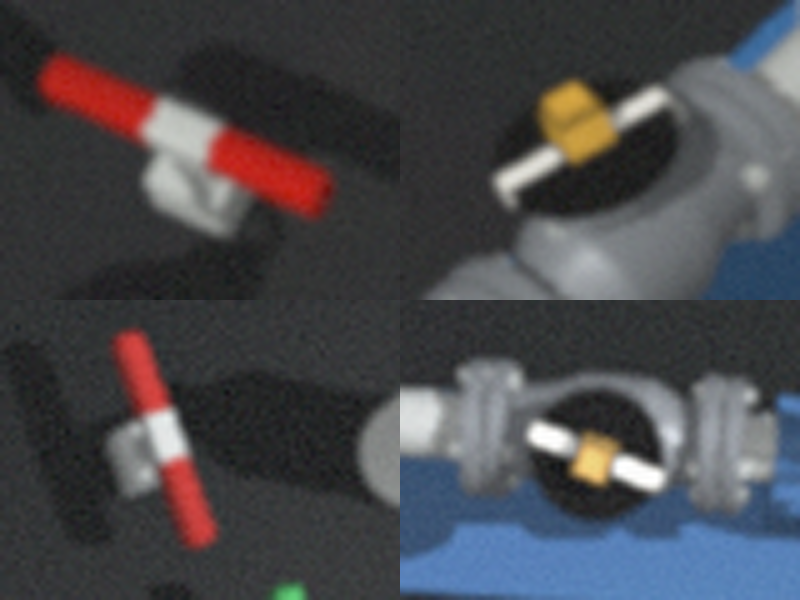

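The crop confirms the red key, with its bar at scene (227,338), and the stripe across the collar either side of the brass square at scene (397,249). Next I measure the collar and stripe.

```bash
python3 - <<'E'
from h import *
for n,seed in [('scene',(397,249)),('top',(297,181))]:
    f=load(n); h=cv2.cvtColor(f['img'],cv2.COLOR_RGB2HSV); C=cloud(f)
    if n=='top':
        m=((h[...,0]<8)|(h[...,0]>172))&(h[...,1]>120)&(h[...,2]>110); m[:, :380]=0; m[:,450:]=0
        v,u=np.nonzero(m); P=pts(f,np.c_[u,v]); P=P[abs(P[:,2]-.066)<.01]; print('red',len(P),cv2.minAreaRect((P[:,:2]*1000).astype(np.float32)),np.median(P[:,2]))
    # plate
    b=(abs(h[...,0].astype(int)-107)<10)&(h[...,1]>110)&(h[...,2]>60)&(abs(C[...,2]-.01)<.008)
    nn,l,st,c=cv2.connectedComponentsWithStats(b.astype(np.uint8)); k=[i for i in range(1,nn) if st[i,4]>60 and C[l==i][:,0].mean()>.6]
    Q=C[np.isin(l,k)]; print('plate',len(Q),cv2.minAreaRect((Q[:,:2]*1000).astype(np.float32)),np.median(Q[:,2]))
    # collar region
    w=np.zeros((480,640),bool); w[seed[1]-30:seed[1]+30,seed[0]-40:seed[0]+40]=1
    br=w&(h[...,0]>12)&(h[...,0]<28)&(h[...,1]>120)&(h[...,2]>90); B=C[br]; 
    wh=w&(h[...,1]<40)&(h[...,2]>185); 
    bk=w&(h[...,2]<45)&(C[...,2]>.1)
    print(n,'brass',br.sum(),B.mean(0),'white',wh.sum(),C[wh].mean(0),'black',bk.sum())
    Z=np.r_[C[wh],C[bk]]; 
    for _ in range(4):
        c=Z.mean(0); nv=np.linalg.svd(Z-c)[2][2]; nv*=np.sign(nv[2]); d=(Z-c)@nv; Z=Z[abs(d)<max(.0015,1.5*np.abs(d).mean())]
    print('plane',c,nv,len(Z),np.std((Z-c)@nv),'tilt',np.degrees(np.arccos(nv[2])),'az',np.degrees(np.arctan2(nv[1],nv[0])))
    S=C[wh]; S=S[abs((S-c)@nv)<.003]; sc=S.mean(0); print('stripe',len(S),sc,np.linalg.svd(S-sc)[2][0],np.ptp((S-sc)@np.linalg.svd(S-sc)[2][0]))
E
```

```text
plate 5318 ((668.06005859375, 38.298370361328125), (445.5607604980469, 123.89020538330078), 79.43860626220703) 0.00902872459937526
scene brass 175 [0.63527608 0.0452651  0.16973519] white 53 [0.63834526 0.03668617 0.16625123] black 358
plane [0.65041578 0.03141431 0.17327093] [-0.48408238  0.09233712  0.87013683] 246 0.000711604876122671 tilt 29.52545603432345 az 169.20074651906899
stripe 53 [0.63834526 0.03668617 0.16625123] [-0.44582446 -0.88201465 -0.15261292] 0.0649668017406606
red 206 ((456.6104431152344, -244.3671112060547), (119.12047576904297, 17.54150390625), 11.937139511108398) 0.06763864468891989
plate 3127 ((644.650634765625, 42.06327819824219), (443.3750305175781, 79.67767333984375), 79.32190704345703) 0.010629021501609826
top brass 50 [0.63242249 0.04458551 0.18185949] white 161 [0.65618508 0.07504417 0.15759814] black 212
plane [0.64804047 0.07285737 0.18400593] [ 0.907198   -0.2707381   0.32201347] 112 0.004036303787906289 tilt 71.21526543252752 az -16.616855651207715
stripe 42 [0.65240342 0.08174146 0.18013259] [-0.35359561 -0.07543587  0.93235163] 1.2419910518871586
```

```bash
cat >> h.py <<'E'
yaw=np.radians(-10.6); SX=np.array([np.cos(yaw),np.sin(yaw),0]); SY=np.array([-np.sin(yaw),np.cos(yaw),0]); N=-.5*SX+np.array([0,0,np.sqrt(.75)])
A=np.cross(SY,N)  # in-plane, across pipe (down to +x side)
def stripe_dir(th): # spindle angle th, clockwise about N from SY
    return R.from_rotvec(-th*N).apply(SY)
def goal(bar,n,sgn=1): # tool rotation with z=-n, y across the bar
    z=-n; y=sgn*np.cross(n,bar); y/=np.linalg.norm(y); return R.from_matrix(np.c_[np.cross(y,z),y,z])
def st():
    from cell import manip
    return manip.sense()
def delta(Rg,pg,s=None,p0=None,r0=None):
    s=s or st(); r0=r0 or R.from_euler('xyz',s['eef_rot']); p0=s['position'] if p0 is None else p0
    dr=(Rg*r0.inv()).as_rotvec(); dp=np.array(pg)-p0
    print('dpos/.08',(dp/.08).round(3),'drot/pi',(dr/np.pi).round(4),'deg',np.degrees(np.linalg.norm(dr)).round(1),'mm',(1e3*np.linalg.norm(dp)).round(1))
E
python3 - <<'E'
from h import *
s=st(); print(s); f=load('wrist'); print(f['T_tool_cam'])
r=R.from_euler('xyz',s['eef_rot']); print(r.as_matrix().round(3))
seat=np.array([.641,.043,.1676])
d=np.array([.446,.882,.153]); print('theta0',np.degrees(np.arctan2(-np.cross(SY,d)@N,SY@d)))
for sg in (1,-1):
    Rg=goal(stripe_dir(.32),N,sg); pt=seat+N*.2; delta(Rg,pt)
    T=np.eye(4);T[:3,:3]=Rg.as_matrix();T[:3,3]=pt; W=T@np.array(f['T_tool_cam']); f['W']=W; print('cam',W[:3,3],proj(f,seat))
    b=np.array([np.cos(.203),np.sin(.203),0]); delta(goal(b,np.array([0,0,1.]),sg),[.458,-.245,.15])
E
```

```text
{'clock': 0.15, 'joint_pos': array([ 1.02953748e+00,  2.76996802e-01, -2.75466994e-02,  1.26800423e+00,
       -1.75604274e-05,  1.46736491e+00]), 'dq': array([ 0.0013322 , -0.00331748,  0.00483502, -0.00109496, -0.00023966,
       -0.0014782 ]), 'joint_torque': array([ 4.07913258e-04, -4.46057689e+01,  2.95638317e+01,  1.05138333e-02,
       -7.28556211e-05,  8.50433281e-06]), 'position': array([0.26472119, 0.56554497, 0.25240165]), 'eef_rot': array([-3.13984880e+00, -1.63360529e-04,  2.70376510e+00]), 'ft_force': array([-0.52487752, -0.31343929,  0.6359458 ]), 'moment': array([ 0.01746125, -0.02261995,  0.01764117]), 'finger_force': 0.0, 'gripper_width': 0.08551340605293899}
[[-2.87902948e-05 -9.60426852e-01 -2.78532333e-01  7.08241145e-02]
 [ 9.99999653e-01  2.04294524e-04 -8.07806510e-04  2.69245033e-05]
 [ 8.32741694e-04 -2.78532260e-01  9.60426513e-01 -1.19890629e-01]
 [ 0.00000000e+00  0.00000000e+00  0.00000000e+00  1.00000000e+00]]
[[-0.906  0.424 -0.001]
 [ 0.424  0.906 -0.002]
 [ 0.    -0.002 -1.   ]]
theta0 18.397847419346345
dpos/.08 [ 3.475 -6.302  1.105] drot/pi [-0.1469 -0.1083  0.4669] deg 90.2 mm 582.5
cam [0.45243223 0.0099022  0.43348118] [[323.63960126 224.1774196 ]]
dpos/.08 [  2.416 -10.132  -1.28 ] drot/pi [ 6.00e-04 -1.00e-04  2.04e-01] deg 36.7 mm 839.5
dpos/.08 [ 3.475 -6.302  1.105] drot/pi [ 0.1106 -0.1508 -0.5082] deg 97.5 mm 582.5
cam [0.51513596 0.13494211 0.45578564] [[323.63960126 224.1774196 ]]
dpos/.08 [  2.416 -10.132  -1.28 ] drot/pi [-2.00e-04 -7.00e-04 -7.96e-01] deg 143.3 mm 839.5
```

Call:
{"name": "drive_tool", "arguments": {
  "deltas": [
    [[0.248, -0.45, 0.079], [-0.0105, -0.0077, 0.0334], 0],
    [[0.248, -0.45, 0.079], [-0.0105, -0.0077, 0.0334], 0],
    [[0.248, -0.45, 0.079], [-0.0105, -0.0077, 0.0334], 0],
    [[0.248, -0.45, 0.079], [-0.0105, -0.0077, 0.0334], 0],
    [[0.248, -0.45, 0.079], [-0.0105, -0.0077, 0.0334], 0],
    [[0.248, -0.45, 0.079], [-0.0105, -0.0077, 0.0334], 0],
    [[0.248, -0.45, 0.079], [-0.0105, -0.0077, 0.0334], 0],
    [[0.248, -0.45, 0.079], [-0.0105, -0.0077, 0.0334], 0],
    [[0.248, -0.45, 0.079], [-0.0105, -0.0077, 0.0334], 0],
    [[0.248, -0.45, 0.079], [-0.0105, -0.0077, 0.0334], 0],
    [[0.248, -0.45, 0.079], [-0.0105, -0.0077, 0.0334], 0],
    [[0.248, -0.45, 0.079], [-0.0105, -0.0077, 0.0334], 0],
    [[0.248, -0.45, 0.079], [-0.0105, -0.0077, 0.0334], 0],
    [[0.248, -0.45, 0.079], [-0.0105, -0.0077, 0.0334], 0],
    [[0, 0, 0], [0, 0, 0], 0],
    [[0, 0, 0], [0, 0, 0], 0]
  ]
}}

```text
clock: 1.75
position: [0.5423, 0.0609, 0.3413]
eef_rot: [-2.644, 0.156, -2.037]
ft_force: [-0.1, -0.2, -0.7]
gripper_width: 0.0853
finger_force: 0.0
```

```bash
python3 - <<'E'
from h import *
f=grab('wrist'); save(f,'w1'); print(st()['joint_pos'].round(3))
h=cv2.cvtColor(f['img'],cv2.COLOR_RGB2HSV); C=cloud(f); u0,v0=324,224
w=np.zeros((480,640),bool); w[v0-110:v0+110,u0-120:u0+120]=1
br=w&(h[...,0]>12)&(h[...,0]<28)&(h[...,1]>120)&(h[...,2]>90)
wh=w&(h[...,1]<40)&(h[...,2]>185); bk=w&(h[...,2]<45)&(C[...,2]>.1)
print(br.sum(),wh.sum(),bk.sum(),'brass px',np.argwhere(br).mean(0)[::-1])
Z=C[bk|wh]; Z=Z[np.linalg.norm(Z-[.641,.043,.1676],axis=1)<.06]
for _ in range(5):
    c=np.median(Z,0) if _==0 else Z.mean(0); nv=np.linalg.svd(Z-Z.mean(0))[2][2]; nv*=np.sign(nv[2]); d=(Z-c)@nv; Z=Z[abs(d)<max(.0015,1.5*np.abs(d).mean())]
print('plane',c,nv,N,len(Z),'std',np.std((Z-c)@nv))
S=C[wh]; S=S[abs((S-c)@nv)<.003]; sc=S.mean(0); d=np.linalg.svd(S-sc)[2][0]
print('stripe',len(S),sc,d,np.ptp((S-sc)@d),'th',np.degrees(np.arctan2(-np.cross(SY,d)@N,SY@d))%180)
q=(C[bk|wh]-c); q=C[bk|wh][abs(q@nv)<.003]; ex=SY; ey=np.cross(N,SY)
uv=np.c_[(q-c)@ex,(q-c)@ey]; uv=uv[np.linalg.norm(uv,axis=1)<.06]
(cx,cy),r=cv2.minEnclosingCircle((uv*1000).astype(np.float32)); print('collar centre',c+cx/1e3*ex+cy/1e3*ey,r)
E
```

```text
[ 0.054 -0.21  -0.448  0.826 -0.118 -1.044]
6884 1859 3798 brass px [262.87812318 266.46920395]
plane [0.64082871 0.04220802 0.1666573 ] [-0.49101027  0.08874797  0.86662144] [-0.49146767  0.09197568  0.8660254 ] 3802 std 0.0005892095162875579
stripe 576 [0.63912806 0.03865209 0.16657188] [0.4478282  0.88043305 0.15584463] 0.06908531344445248 th 18.595128172173265
collar centre [0.64085634 0.04139365 0.16675946] 34.61431121826172
```

View pics/w1.png

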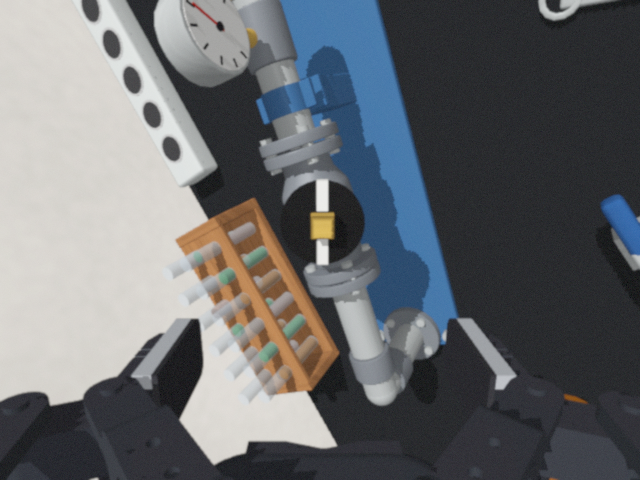

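The collar is centred at (322,222) with the stripe vertical in the picture and the brass square at (322,226), so the spindle angle is about 0.325 rad. Next I go above the red key.

```bash
python3 - <<'E'
from h import *
b=np.array([np.cos(.203),np.sin(.203),0]); delta(goal(b,np.array([0,0,1.])),[.458,-.245,.19])
E
```

```text
dpos/.08 [-1.051 -3.838 -1.889] drot/pi [ 0.0987  0.139  -0.2686] deg 57.3 mm 352.4
```

Call:
{"name": "drive_tool", "arguments": {
  "deltas": [
    [[-0.105, -0.384, -0.189], [0.0099, 0.0139, -0.0269], 0.3],
    [[-0.105, -0.384, -0.189], [0.0099, 0.0139, -0.0269], 0.3],
    [[-0.105, -0.384, -0.189], [0.0099, 0.0139, -0.0269], 0.3],
    [[-0.105, -0.384, -0.189], [0.0099, 0.0139, -0.0269], 0.3],
    [[-0.105, -0.384, -0.189], [0.0099, 0.0139, -0.0269], 0.3],
    [[-0.105, -0.384, -0.189], [0.0099, 0.0139, -0.0269], 0.3],
    [[-0.105, -0.384, -0.189], [0.0099, 0.0139, -0.0269], 0.3],
    [[-0.105, -0.384, -0.189], [0.0099, 0.0139, -0.0269], 0.3],
    [[-0.105, -0.384, -0.189], [0.0099, 0.0139, -0.0269], 0.3],
    [[-0.105, -0.384, -0.189], [0.0099, 0.0139, -0.0269], 0.3],
    [[0, 0, 0], [0, 0, 0], 0.3],
    [[0, 0, 0], [0, 0, 0], 0.3]
  ]
}}

```text
clock: 3.0
position: [0.459, -0.244, 0.1896]
eef_rot: [3.141, -0.0, -2.937]
ft_force: [-0.0, 0.4, 0.1]
gripper_width: 0.0598
finger_force: 0.0
```

```bash
python3 - <<'E'
from h import *
f=grab('wrist'); save(f,'w2'); print(st()['joint_pos'].round(3), st()['gripper_width'])
h=cv2.cvtColor(f['img'],cv2.COLOR_RGB2HSV); C=cloud(f)
m=((h[...,0]<8)|(h[...,0]>172))&(h[...,1]>150)&(h[...,2]>80)&(abs(C[...,2]-.068)<.004)
P=C[m]; r=cv2.minAreaRect((P[:,:2]*1000).astype(np.float32)); print(m.sum(),r,np.median(P[:,2]))
a=np.radians(r[2] if r[1][0]>r[1][1] else r[2]-90); print('ang',a)
b=np.array([np.cos(a),np.sin(a),0]); delta(goal(b,np.array([0,0,1.])),[r[0][0]/1e3,r[0][1]/1e3,.061])
E
```

```text
[-0.612  0.134 -0.341  1.096  0.    -0.818] 0.059823157104449194
3344 ((458.012939453125, -245.92355346679688), (118.6546630859375, 15.422654151916504), 11.372710227966309) 0.06683269156052414
ang 0.19849123835324697
dpos/.08 [-0.014 -0.029 -1.616] drot/pi [-0.0001  0.0001 -0.0021] deg 0.4 mm 129.3
```

View pics/w2.png

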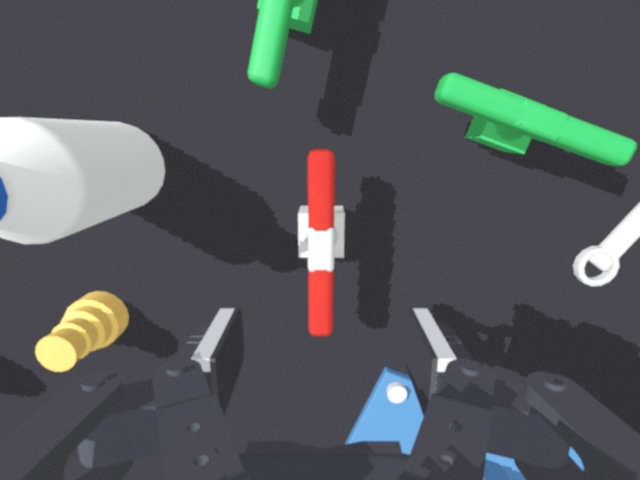

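The red bar lies vertical in the picture, centred at (321,243), with the fingers either side and the bottle clear. I descend and close.

Call:
{"name": "drive_tool", "arguments": {
  "deltas": [
    [[-0.014, -0.029, -0.25], [0, 0, -0.002], 0.3],
    [[0, 0, -0.3], [0, 0, 0], 0.3],
    [[0, 0, -0.3], [0, 0, 0], 0.3],
    [[0, 0, -0.3], [0, 0, 0], 0.3],
    [[0, 0, -0.25], [0, 0, 0], 0.3],
    [[0, 0, -0.15], [0, 0, 0], 0.3],
    [[0, 0, -0.066], [0, 0, 0], 0.3],
    [[0, 0, 0], [0, 0, 0], 0.7],
    [[0, 0, 0], [0, 0, 0], 1],
    [[0, 0, 0], [0, 0, 0], 1],
    [[0, 0, 0], [0, 0, 0], 1],
    [[0, 0, 0], [0, 0, 0], 1],
    [[0, 0, 0], [0, 0, 0], 1],
    [[0, 0, 0], [0, 0, 0], 1]
  ]
}}

```text
clock: 4.45
position: [0.4585, -0.2479, 0.0624]
eef_rot: [-3.14, 0.003, -2.945]
ft_force: [-0.0, 2.1, 6.0]
gripper_width: 0.0148
finger_force: 62.8
```

```bash
python3 - <<'E'
from h import *
s=st(); r0=R.from_euler('xyz',s['eef_rot']); seat=np.array([.6408,.0415,.1667])
print(s['moment'],s['joint_pos'].round(3))
delta(goal(stripe_dir(.325),N),seat+N*(.0624+.05),p0=s['position']+[0,0,.16])
E
```

```text
[ 0.21664814  0.0182669  -0.0009852 ] [-0.62   0.273 -0.478  0.817  0.001 -0.817]
dpos/.08 [1.589 3.747 0.521] drot/pi [-0.0994 -0.1391  0.2685] deg 57.3 mm 328.3
```

Call:
{"name": "drive_tool", "arguments": {
  "deltas": [
    [[0, 0, 0.2], [0, 0, 0], 1],
    [[0, 0, 0.45], [0, 0, 0], 1],
    [[0, 0, 0.45], [0, 0, 0], 1],
    [[0, 0, 0.45], [0, 0, 0], 1],
    [[0, 0, 0.45], [0, 0, 0], 1],
    [[0.1445, 0.3406, 0.0474], [-0.009, -0.01265, 0.0244], 1],
    [[0.1445, 0.3406, 0.0474], [-0.009, -0.01265, 0.0244], 1],
    [[0.1445, 0.3406, 0.0474], [-0.009, -0.01265, 0.0244], 1],
    [[0.1445, 0.3406, 0.0474], [-0.009, -0.01265, 0.0244], 1],
    [[0.1445, 0.3406, 0.0474], [-0.009, -0.01265, 0.0244], 1],
    [[0.1445, 0.3406, 0.0474], [-0.009, -0.01265, 0.0244], 1],
    [[0.1445, 0.3406, 0.0474], [-0.009, -0.01265, 0.0244], 1],
    [[0.1445, 0.3406, 0.0474], [-0.009, -0.01265, 0.0244], 1],
    [[0.1445, 0.3406, 0.0474], [-0.009, -0.01265, 0.0244], 1],
    [[0.1445, 0.3406, 0.0474], [-0.009, -0.01265, 0.0244], 1],
    [[0.1445, 0.3406, 0.0474], [-0.009, -0.01265, 0.0244], 1],
    [[0, 0, 0], [0, 0, 0], 1],
    [[0, 0, 0], [0, 0, 0], 1],
    [[0, 0, 0], [0, 0, 0], 1]
  ]
}}

```text
clock: 6.35
position: [0.5839, 0.0515, 0.2619]
eef_rot: [-2.645, 0.158, -2.043]
ft_force: [-0.3, -0.2, -3.1]
gripper_width: 0.0152
finger_force: 61.9
```

```bash
python3 - <<'E'
from h import *
s=st(); f=grab('wrist'); save(f,'w3'); g=grab('scene'); seat=np.array([.6408,.0415,.1667])
print(s['joint_pos'].round(3),s['gripper_width']); delta(goal(stripe_dir(.325),N),seat+N*(.0624+.05))
r=R.from_euler('xyz',s['eef_rot']).as_matrix()
for n,F in (('wrist',f),('scene',g)):
    h=cv2.cvtColor(F['img'],cv2.COLOR_RGB2HSV); C=cloud(F)
    m=((h[...,0]<8)|(h[...,0]>172))&(h[...,1]>150)&(h[...,2]>60)
    L=(C[m]-s['position'])@r; L=L[(np.linalg.norm(L,axis=1)<.09)]
    print(n,len(L),'tool-frame red: mean',L.mean(0),'min',np.percentile(L,2,0),'max',np.percentile(L,98,0),'dir',np.linalg.svd(L-L.mean(0))[2][0])
a=f['img'][...,::-1]; cv2.imwrite('pics/w3s.png',np.hstack([cv2.resize(a,(400,300)),cv2.resize(g['img'][170:320,300:500,::-1],(400,300))]))
E
```

```text
[ 0.027 -0.085 -0.515  0.632 -0.106 -1.06 ] 0.015162012025048143
dpos/.08 [0.014 0.007 0.019] drot/pi [-0.0001 -0.001   0.0008] deg 0.2 mm 2.0
wrist 9940 tool-frame red: mean [ 0.02536448  0.00042422 -0.00436335] min [-0.02969109 -0.00696212 -0.00610547] max [ 0.05893057  0.00779734 -0.000625  ] dir [-0.99998295  0.00172887 -0.00557844]
scene 627 tool-frame red: mean [ 0.00279176 -0.00609198  0.0012017 ] min [-0.05696457 -0.01050924 -0.006344  ] max [0.05809381 0.00389537 0.01208157] dir [ 0.99996529  0.0080366  -0.00219815]
```

View pics/w3s.png

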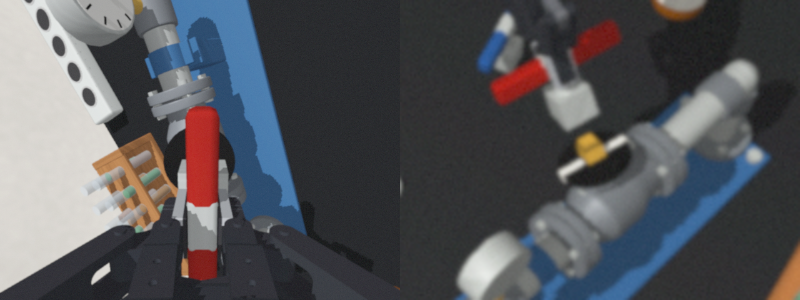

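The key is held square and centred, and its socket at right (572,103) sits just above the brass square at (592,148). I approach along the spindle.

Call:
{"name": "drive_tool", "arguments": {
  "deltas": [
    [[0.06, -0.002, -0.062], [0, -0.001, 0.0008], 1],
    [[0.046, -0.0086, -0.081], [0, 0, 0], 1],
    [[0.046, -0.0086, -0.081], [0, 0, 0], 1],
    [[0.046, -0.0086, -0.081], [0, 0, 0], 1],
    [[0, 0, 0], [0, 0, 0], 1],
    [[0.0123, -0.0023, -0.0217], [0, 0, 0], 1],
    [[0.0123, -0.0023, -0.0217], [0, 0, 0], 1],
    [[0.0123, -0.0023, -0.0217], [0, 0, 0], 1],
    [[0.0123, -0.0023, -0.0217], [0, 0, 0], 1],
    [[0, 0, 0], [0, 0, 0], 1]
  ]
}}

```text
clock: 7.45
position: [0.6047, 0.0489, 0.2316]
eef_rot: [-2.64, 0.161, -2.038]
ft_force: [1.6, -2.2, -3.1]
gripper_width: 0.0149
finger_force: 61.8
```

```bash
cat > chk.py <<'E'
from h import *
s=st(); seat=np.array([.6408,.0415,.1667]); r=R.from_euler('xyz',s['eef_rot']).as_matrix()
e=s['position']-seat; bar=-r[:,0]
print('h',e@N-.0624,'lat SY,A',e@SY*1e3,e@A*1e3,'tilt deg',np.degrees(np.arccos(-r[:,2]@N)),'barangle',np.arctan2(-np.cross(SY,bar)@N,SY@bar))
F=s['ft_force']; M=s['moment']; print('F N,SY,A',F@N,F@SY,F@A,'M',M@N,M@SY,M@A,'clk',s['clock'],'w',s['gripper_width'],'q6',s['joint_pos'][5])
E
python3 chk.py
```

```text
h 0.012271757777328154 lat SY,A 0.6549975786053811 0.5097290675299543 tilt deg 0.0819848859066632 barangle 0.32402147375471285
F N,SY,A -3.6930618739697683 -1.9206708636454883 0.1165468359748787 M 0.02233529728985135 0.6770821389309415 -0.30855348098987484 clk 7.45 w 0.014913470656915291 q6 -1.0694094382037787
```

Call:
{"name": "drive_tool", "arguments": {
  "deltas": [
    [[0.0114, -0.007, -0.0217], [0, 0, 0], 1],
    [[0.0123, -0.0023, -0.0217], [0, 0, 0], 1],
    [[0.0123, -0.0023, -0.0217], [0, 0, 0], 1],
    [[0.0123, -0.0023, -0.0217], [0, 0, 0], 1],
    [[0.0123, -0.0023, -0.0217], [0, 0, 0], 1],
    [[0, 0, 0], [0, 0, 0], 1]
  ]
}}

```text
clock: 8.05
position: [0.6096, 0.0479, 0.2228]
eef_rot: [-2.64, 0.161, -2.038]
ft_force: [1.2, -2.6, -2.8]
gripper_width: 0.0148
finger_force: 61.8
```

```bash
python3 chk.py
```

```text
h 0.002103639605813737 lat SY,A 0.5351722841739058 0.5148199010159872 tilt deg 0.10015781080923525 barangle 0.3239434860010076
F N,SY,A -3.2777939828978506 -2.3607784194804466 0.053054434995660316 M -0.002574232392786118 0.5798664737119414 -0.41099043950455205 clk 8.05 w 0.01484791112094977 q6 -1.0719482388754682
```

Sliding freely, with about 2 mm left. I go on until it seats with a light press.

Call:
{"name": "drive_tool", "arguments": {
  "deltas": [
    [[0.0068, -0.0036, -0.0108], [0, 0, 0], 1],
    [[0.0061, -0.0012, -0.0108], [0, 0, 0], 1],
    [[0.0061, -0.0012, -0.0108], [0, 0, 0], 1],
    [[0, 0, 0], [0, 0, 0], 1]
  ]
}}

```text
clock: 8.45
position: [0.6104, 0.0478, 0.2217]
eef_rot: [-2.64, 0.161, -2.037]
ft_force: [-10.1, -0.5, 7.3]
gripper_width: 0.0149
finger_force: 63.9
```

```bash
python3 chk.py
```

```text
h 0.000751954546389752 lat SY,A 0.5796155900993148 0.6026677160017104 tilt deg 0.11354285688091367 barangle 0.323414997608165
F N,SY,A 11.20376061077798 -2.3632961456577957 -4.861386293773498 M 0.021736049775174453 1.4446441193542177 -0.46603406548295284 clk 8.45 w 0.014883320866140472 q6 -1.0728764439354428
```

Seated, with about 14 N of contact. I turn clockwise.

Call:
{"name": "drive_tool", "arguments": {
  "deltas": [
    [[0, 0, 0], [0.0164, -0.0031, -0.0289], 1],
    [[0, 0, 0], [0.0164, -0.0031, -0.0289], 1],
    [[0, 0, 0], [0.0164, -0.0031, -0.0289], 1],
    [[0, 0, 0], [0.0164, -0.0031, -0.0289], 1],
    [[0, 0, 0], [0.0164, -0.0031, -0.0289], 1],
    [[0, 0, 0], [0, 0, 0], 1]
  ]
}}

```text
clock: 9.05
position: [0.6103, 0.0469, 0.2217]
eef_rot: [-2.774, 0.386, -2.533]
ft_force: [-9.5, -1.5, 7.8]
gripper_width: 0.0148
finger_force: 63.7
```

```bash
python3 chk.py
```

```text
h 0.0007121068887794152 lat SY,A -0.2886306178839092 0.6731754342901748 tilt deg 0.1682876688778485 barangle 0.8495043327538612
F N,SY,A 11.290385303994597 -3.202967285049024 -3.9646750272706655 M 0.014571224730839577 1.368027061951437 -1.045955419169315 clk 9.05 w 0.014827892267718776 q6 -0.5467904630606238
```

```bash
python3 - <<'E'
from h import *
g=grab('scene'); f=grab('top'); cv2.imwrite('pics/c4.png',np.hstack([cv2.resize(g['img'][190:310,320:480,::-1],(400,300),interpolation=3),cv2.resize(f['img'][150:225,250:350,::-1],(400,300),interpolation=3)]))
E
```

```text
(no output)
```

View pics/c4.png

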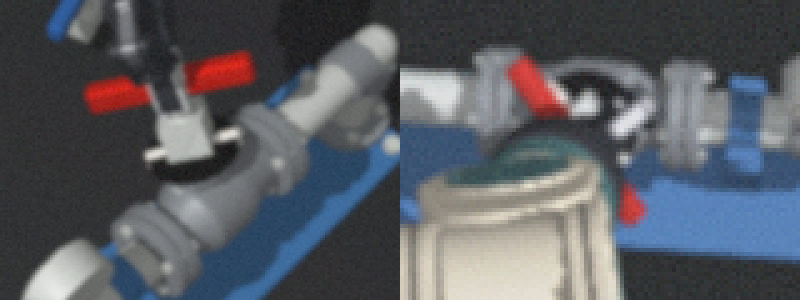

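The stripe at left (190,145) has turned along with the bar and the socket sits on the collar. I carry on.

Call:
{"name": "drive_tool", "arguments": {
  "deltas": [
    [[0, 0, 0], [0.0164, -0.0031, -0.0289], 1],
    [[0, 0, 0], [0.0164, -0.0031, -0.0289], 1],
    [[0, 0, 0], [0.0164, -0.0031, -0.0289], 1],
    [[0, 0, 0], [0.0164, -0.0031, -0.0289], 1],
    [[0, 0, 0], [0.0164, -0.0031, -0.0289], 1],
    [[0, 0, 0], [0.0164, -0.0031, -0.0289], 1],
    [[0, 0, 0], [0.0063, -0.0012, -0.011], 1],
    [[0, 0, 0], [0, 0, 0], 1]
  ]
}}

```text
clock: 9.95
position: [0.6099, 0.0471, 0.2215]
eef_rot: [-3.108, 0.525, 3.019]
ft_force: [-12.0, -1.9, 7.5]
gripper_width: 0.0147
finger_force: 63.9
```

```bash
python3 chk.py
```

```text
h 0.0007027739191593774 lat SY,A -0.1918118320711331 0.21176742884140495 tilt deg 0.20387349002304675 barangle 1.517034633661684
F N,SY,A 12.239931375680298 -4.034521162933678 -6.1773850594176825 M 0.09840426113841988 1.5510156219468414 -0.9715785974821161 clk 9.95 w 0.014686732239111221 q6 0.12165798863827862
```

Now slow steps to the stop: bar to about 1.66, then a little beyond.

Call:
{"name": "drive_tool", "arguments": {
  "deltas": [
    [[0, 0, 0], [0.0063, -0.0012, -0.011], 1],
    [[0, 0, 0], [0.0063, -0.0012, -0.011], 1],
    [[0, 0, 0], [0.0063, -0.0012, -0.011], 1],
    [[0, 0, 0], [0.0032, -0.0006, -0.0055], 1],
    [[0, 0, 0], [0, 0, 0], 1]
  ]
}}

```text
clock: 10.45
position: [0.6098, 0.0471, 0.2214]
eef_rot: [3.094, 0.524, 2.857]
ft_force: [-11.1, -1.7, 8.2]
gripper_width: 0.0147
finger_force: 63.9
```

```bash
python3 chk.py
```

```text
h 0.0006932053603289773 lat SY,A -0.16126285360730647 0.08170675813832379 tilt deg 0.17987394666531714 barangle 1.6565712071920518
F N,SY,A 12.390849788643278 -3.7607047889584284 -5.109773433657231 M 0.18493239186698607 1.5889200513141861 -1.0312843014723194 clk 10.45 w 0.014708407617041867 q6 0.26106669802117294
```

Call:
{"name": "drive_tool", "arguments": {
  "deltas": [
    [[0, 0, 0], [0.0031, -0.0006, -0.0055], 1],
    [[0, 0, 0], [0.0031, -0.0006, -0.0055], 1],
    [[0, 0, 0], [0, 0, 0], 1]
  ]
}}

```text
clock: 10.75
position: [0.6098, 0.0472, 0.2214]
eef_rot: [3.071, 0.522, 2.812]
ft_force: [-11.1, -1.1, 8.7]
gripper_width: 0.0149
finger_force: 63.9
```

```bash
python3 chk.py
```

```text
h 0.0007120526059001264 lat SY,A -0.12435140313448481 0.10201607149384201 tilt deg 0.1912963990403542 barangle 1.6964285899676084
F N,SY,A 12.837520711588878 -3.156583739957869 -4.9049658408478765 M 0.20318423802273564 1.6342171969502637 -0.9844102993508097 clk 10.75 w 0.014899681131711877 q6 0.3010635109437282
```

Call:
{"name": "drive_tool", "arguments": {
  "deltas": [
    [[0, 0, 0], [0.0031, -0.0006, -0.0055], 1],
    [[0, 0, 0], [0.0031, -0.0006, -0.0055], 1],
    [[0, 0, 0], [0, 0, 0], 1]
  ]
}}

```text
clock: 11.05
position: [0.6098, 0.0473, 0.2214]
eef_rot: [3.05, 0.519, 2.768]
ft_force: [-10.7, -0.9, 8.2]
gripper_width: 0.015
finger_force: 64.2
```

```bash
python3 chk.py; python3 - <<'E'
from h import *
g=grab('scene'); s=st(); r=R.from_euler('xyz',s['eef_rot']).as_matrix(); f=grab('wrist')
for n,F in (('scene',g),('wrist',f)):
    h=cv2.cvtColor(F['img'],cv2.COLOR_RGB2HSV); C=cloud(F)
    m=((h[...,0]<8)|(h[...,0]>172))&(h[...,1]>150)&(h[...,2]>60); L=(C[m]-s['position'])@r; L=L[(np.linalg.norm(L,axis=1)<.09)]
    print(n,len(L),np.linalg.svd(L-L.mean(0))[2][0])
cv2.imwrite('pics/c5.png',np.hstack([cv2.resize(g['img'][190:310,320:480,::-1],(400,300),interpolation=3),cv2.resize(f['img'][:,:,::-1],(400,300),interpolation=3)]))
E
```

```text
h 0.0006969800235083062 lat SY,A -0.0448506496860878 0.0337971065444663 tilt deg 0.19589597812373466 barangle 1.7346674535575461
F N,SY,A 12.244020954080272 -2.86768729211429 -4.855024521916738 M 0.6762169366294005 1.6323703254750745 -0.8908550397201391 clk 11.05 w 0.01496213212936939 q6 0.3395187677197958
scene 267 [-0.99766637  0.05104887  0.04534125]
wrist 9865 [-0.99990637  0.01090141 -0.00827161]
```

View pics/c5.png

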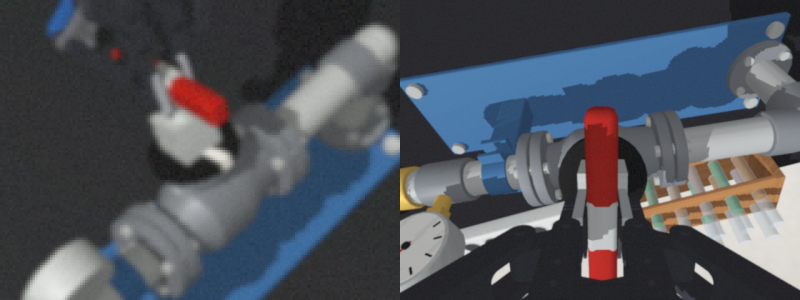

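The bar now lies across the pipe and the turning moment has jumped to 0.68 N m, so it is reaching the stop. One more small push to confirm.

Call:
{"name": "drive_tool", "arguments": {
  "deltas": [
    [[0, 0, 0], [0.0031, -0.0006, -0.0055], 1],
    [[0, 0, 0], [0.0031, -0.0006, -0.0055], 1],
    [[0, 0, 0], [0, 0, 0], 1],
    [[0, 0, 0], [0, 0, 0], 1]
  ]
}}

```text
clock: 11.55
position: [0.6098, 0.0473, 0.2213]
eef_rot: [3.029, 0.515, 2.724]
ft_force: [-11.3, -1.5, 8.7]
gripper_width: 0.015
finger_force: 66.1
```

```bash
python3 chk.py
```

```text
h 0.000700600998414222 lat SY,A 0.037560255952731235 -0.04752315465629542 tilt deg 0.20119069882957247 barangle 1.7724370317929674
F N,SY,A 12.986506615968285 -3.5327133784182005 -5.053285376385989 M 1.1731408569361867 1.6704940622860964 -0.9474362857489241 clk 11.55 w 0.015039903955237043 q6 0.37755339462588705
```

Firm stop at 1.17 N m against 0.25 friction. I relax the wind-up, staying within the play, then open and back away along the spindle.

Call:
{"name": "drive_tool", "arguments": {
  "deltas": [
    [[0, 0, 0], [-0.006, 0.0011, 0.0106], 1],
    [[0, 0, 0], [-0.006, 0.0011, 0.0106], 1],
    [[0, 0, 0], [0, 0, 0], 1],
    [[0, 0, 0], [0, 0, 0], 0.8],
    [[0, 0, 0], [0, 0, 0], 0.6],
    [[0, 0, 0], [0, 0, 0], 0.4],
    [[0, 0, 0], [0, 0, 0], 0.4],
    [[0, 0, 0], [0, 0, 0], 0.4],
    [[-0.061, 0.0115, 0.108], [0, 0, 0], 0.4],
    [[-0.123, 0.023, 0.217], [0, 0, 0], 0.4],
    [[-0.184, 0.035, 0.325], [0, 0, 0], 0.4],
    [[-0.184, 0.035, 0.325], [0, 0, 0], 0.4],
    [[-0.184, 0.035, 0.325], [0, 0, 0], 0.4],
    [[-0.184, 0.035, 0.325], [0, 0, 0], 0.4],
    [[0, 0, 0], [0, 0, 0], 0.4],
    [[0, 0, 0], [0, 0, 0], 0.4]
  ]
}}

```text
clock: 13.15
position: [0.5374, 0.0617, 0.3519]
eef_rot: [3.066, 0.525, 2.807]
ft_force: [-0.7, -0.2, 0.2]
gripper_width: 0.051
finger_force: 0.0
```

```bash
python3 - <<'E'
from h import *
f=grab('wrist'); g=grab('scene'); s=st(); print(s['clock'],s['ft_force'],s['gripper_width'])
h=cv2.cvtColor(f['img'],cv2.COLOR_RGB2HSV); C=cloud(f); seat=np.array([.6408,.0415,.1667])
m=((h[...,0]<8)|(h[...,0]>172))&(h[...,1]>150)&(h[...,2]>60); P=C[m]; P=P[np.linalg.norm(P-seat,axis=1)<.12]
e=P-seat; d=np.linalg.svd(P-P.mean(0))[2][0]; d*=np.sign(d@A)
print('bar top h',np.percentile(e@N,[10,50,90]),'SY',np.median(e@SY),'A',(e@A).min(),(e@A).max(),'ang',np.arctan2(-np.cross(SY,d)@N,SY@d),'tilt of bar',np.degrees(np.arcsin(d@N)))
v0,u0=proj(f,seat)[0][::-1]; w=np.zeros((480,640),bool); w[max(0,int(v0)-120):int(v0)+120,max(0,int(u0)-120):int(u0)+120]=1
wh=w&(h[...,1]<40)&(h[...,2]>150); S=C[wh]; S=S[(abs((S-seat)@N)<.004)&(np.linalg.norm(S-seat,axis=1)<.037)]
if len(S): x=S-seat; print('stripe px',len(S),'SY',(x@SY).mean(),'A',(x@A).min(),(x@A).max(),'ang',np.arctan2(abs((x@A).mean()),np.sign((x@A).mean())*(x@SY).mean()))
cv2.imwrite('pics/c6.png',np.hstack([cv2.resize(g['img'][190:310,320:480,::-1],(400,300),interpolation=3),cv2.resize(f['img'][:,:,::-1],(400,300),interpolation=3)]))
E
```

```text
13.25 [ 0.15882343 -0.40782448  0.45743493] 0.05119578780665529
bar top h [0.06587179 0.06758912 0.068648  ] SY 0.0009207247690682397 A -0.06006754473956974 0.057269210280771074 ang 1.6791963757292083 tilt of bar 0.606876068078197
```

View pics/c6.png

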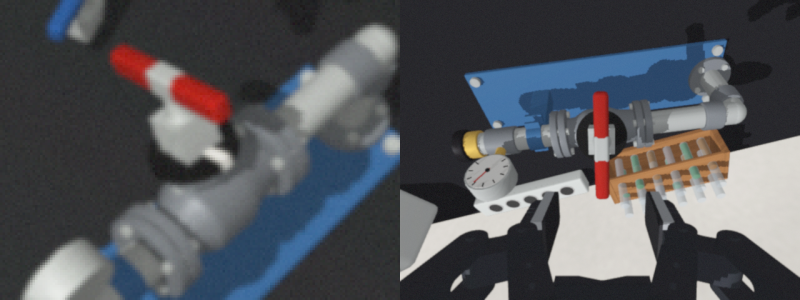

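The key sits fully home on the shut valve, with its bar top 68 mm above the collar and lying across the pipe. The gripper is clear, so I hand in.

```bash
python3 -c "
from cell import manip; print(manip.finish_job())"
```

```text
the job is handed in; nothing more can be done
None
```

The red key is on the spindle, pushed fully home and turned clockwise to the stop; it was left there, the gripper is clear and touching nothing, and the job was handed in at about 13 s.

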